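# Open the wide toolbox by its recessed paddle latch

### The job

Open the wider of the two grey steel boxes: pull up the paddle handle sunk in its lid to trip the latch, raise the lid with the same pull until it stands about 60 degrees open, then let go so the paddle springs back. Leave the narrower box shut.

Things in the scene. Friction and masses are not known exactly. Their poses are not given: they have to be found in the camera images.
- wide_box: Wider grey steel box, 170 deep (x), 240 wide (y), 114 high, fixed. Origin: underside centre; x front to hinged rear, y left, z up. Its lid has a pan sunk 34 deep, open x -67 to +35, y -61 to +61, floor z=76 (offsets in mm from the origin). Mid-pan lies a dark paddle, 40 wide (y), top z=114, flush with the lid, flat sides down to z=95; 41 clear each side for a finger.
- wide_paddle (a joint): Turn of that paddle relative to the lid, rad: 0 flush, grows as its free front end (box x=-41) is pulled up, stop 0.7. Pivot along y at box x=+25, z=106. Pinch it across y by its sides, e.g. at x=-29, z=104; it turns between the fingers. Light return spring, 2 N at the end. It draws the bolt that holds the lid, free from about 0.5 on.
- wide_lid (a joint): Turn of the wide box's lid, rad: 0 shut, grows as its front edge rises, stop 1.35. Hinge along y at the rear rim, box x=+85, z=110. Bolted at 0 until the paddle is pulled. The hinge is stiff (about 7 N at the paddle) and the lid stays where it is left. Fingers may stay pointing straight down all the way up.
- narrow_lid (a joint): Turn of the other box's lid, rad: 0 shut. That box is alike but 150 wide (y), with the same paddle and latch; it is to stay shut.

How it is judged:
On the way:
1. the wide box's paddle is pulled up and its lid comes up with it (value of joint wide_paddle above 0.3 rad and value of joint wide_lid above 0.15 rad), for 0.1 s.
At the end, for the whole second after the job is handed in: The wide box's lid stands still at least 0.8 rad (46 degrees) open, its paddle has sprung back to under 0.2 rad, and the narrow box's lid is shut (under 0.1 rad) (value of joint wide_lid above 0.8 rad and velocity of joint wide_lid between -0.05 and 0.05 rad/s and value of joint wide_paddle below 0.2 rad and value of joint narrow_lid below 0.1 rad); the robot touches nothing.
It fails at once if the narrow box's lid is opened (value of joint narrow_lid above 0.1 rad).
It also fails if it takes over 38 s, if anything falls off the work surface, if the arm or the gripper's body presses on something with over 40 N, if the wrist force passes 120 N, or if a joint passes its speed limit or range.

### The arm

A 6-joint arm with a two-finger parallel gripper is mounted at the origin on the work surface; the furniture and walls round the work are solid. World frame = base frame: x ahead of the robot, y to its left, z up, the work surface at z = 0. Lengths are in m, angles in rad, forces in N, time in s.
With the tool pointing down it reaches from about 0.35 to 1 m from the base axis. Payload 7.1 kg.
Tool frame: the origin (TCP) lies between the finger pads; the fingertips stand 22 mm ahead of it and the grasp point (between the pads) lies 3 mm ahead of it; z points along the fingers, y is the line along which they close (so a half turn about z gives the same grasp; the last joint's range is limited). The gripper opens to 85 mm and grips with 20 to 120 N. Pads are 22 mm wide; open, the fingers measure 114 mm over their backs; the gripper's body (76 mm by 85 mm) begins 54 mm behind the grasp point. The pads swing forward as they close: fully open they stand 13 mm farther back than shut.
Start: joints at [1.082, 0.423, 1.63, -0, 1.089, -0.019], TCP at [0.283, 0.557, 0.253] pointing down, gripper open.
Joint ranges: [-3, 3], [-0.9, 2.11], [0.09, 2.58], [-1.31, 4.45], [0.11, 2.69], [-2.54, 2.54]. Speed limits (rad/s): [2.39, 2.39, 3.01, 3.14, 3.14, 3.14].

### API

Orientations are given as a rotation vector (axis times angle).
In Python, from rig import manip gives the robot as it stands. The module is installed in compiled form; this text tells all that it offers. Calls block until the motion is done:
- manip.move_to(position, orientation): joint-space move of the TCP to a pose.
- manip.servo_line(position, orientation=None, rate=0.15): straight line of the TCP; orientation=None keeps the orientation; rate is the mean speed in m/s.
- manip.set_joints(angles): joint-space move.
- manip.command_gripper(opening, f_grip=None): finger opening in m; f_grip is the grip in N (None keeps the last); returns when the fingers have stopped.
- manip.hold(seconds).
- manip.solve_ik(position, orientation): joint angles nearest the present ones, or None.
- manip.camera(name): name is "scene" or "top" or "wrist"; returns a dict with "image" (400x640x3 uint8, red, green, blue), "fx", "fy", "cx", "cy" (pixels), "cam_to_world" (4x4, takes a point from camera to world coordinates); the wrist camera has in their place "mount" (4x4, takes a point from camera to tool coordinates, whose origin is the TCP and whose axes are the flange's). Camera axes: x right, y down, z forward; pixel columns grow to the right and rows downward; lengths in m; the calibration is good to about 2 mm. The wrist camera is an equidistant fisheye: a pixel r from the principal point sees the ray r / f radians off the axis. A picture is of the moment at which its call begins: read the wrist's pose just before it. There is no depth.
A pose or a line that the arm cannot do raises manip.IKError and nothing moves.
- manip.sign_off(): hands the job in; it is judged then, once.
Readings, each from a call of its own:
- manip.get_time(): time.
- manip.get_joint_positions(): joint angles.
- manip.get_joint_vel(): joint speeds.
- manip.get_tau(): joint torques, N m.
- manip.get_position(): TCP position.
- manip.get_ee_rot(): TCP orientation.
- manip.get_contact_force(): force on the tool from outside, world axes, zero at the start.
- manip.get_torque(): the same for the moment, N m.
- manip.get_width(): finger opening in m.
- manip.get_grip_force(): force on a finger pad.
Only numpy, scipy, OpenCV 4.12 (cv2) and the standard library are available. Lean on these libraries where they do the work, as an engineer would, in place of code of your own. Each camera call takes 0.05 s, during which the arm holds its last target. There are 200 camera calls.

## Working session

There is one attempt and no reset: what is moved stays moved. The work goes in short steps, each a Python script; the robot and the scene stay as the last script left them, time stands still between calls to the robot, and variables do not carry over. Pictures are saved under pics/ and viewed, at most 10 in all, crops included, and the job is handed in when it is done.

```bash
mkdir -p pics; python3 - <<'E'
from rig import manip
import cv2, numpy as np, pickle
d={n:manip.camera(n) for n in("scene","top")}
pickle.dump(d,open("cams.pkl","wb"))
for n in d:
    cv2.imwrite(f"pics/{n}.png",d[n]["image"][:,:,::-1]); print(n,d[n]["fx"],d[n]["cx"],d[n]["cy"],np.round(d[n]["cam_to_world"],3).tolist())
print(manip.get_ee_rot(),manip.get_time())
E
```

```text
scene 482.0954830615681 315.52871892450514 193.84336734060057 [[0.916, -0.274, 0.295, 0.263], [-0.402, -0.613, 0.68, -0.569], [-0.005, -0.741, -0.671, 0.65], [0.0, 0.0, 0.0, 1.0]]
top 460.6286883133273 319.59376282306016 204.46497402312212 [[-0.011, -0.981, 0.192, 0.323], [-1.0, 0.005, -0.03, 0.012], [0.028, -0.192, -0.981, 1.052], [0.0, 0.0, 0.0, 1.0]]
[-7.31100204e-01 -3.05499714e+00  2.08609687e-03] 0.1
```

View pics/top.png

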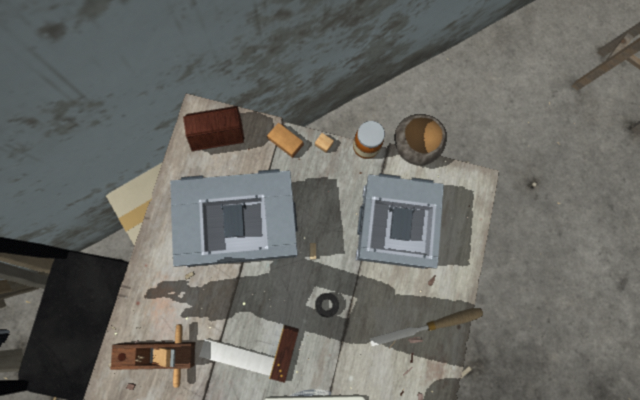

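View pics/scene.png

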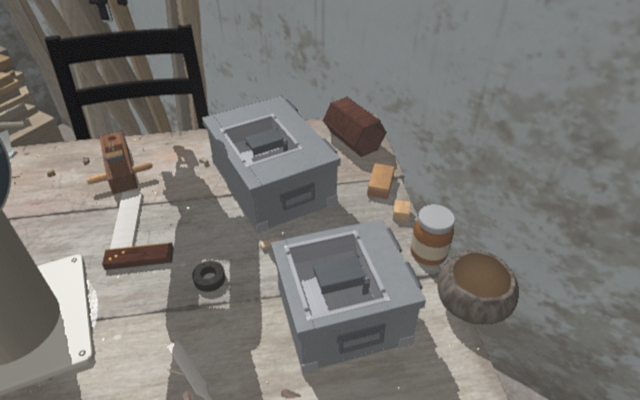

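The top view shows the wider box at left (about px 172–297, 170–266), with its paddle near (233,220). The narrower box is at right. I'll enlarge the wide one.

```bash
python3 - <<'E'
import cv2,pickle
d=pickle.load(open("cams.pkl","rb"))
c=d["top"]["image"][160:275,160:310,::-1]
cv2.imwrite("pics/crop.png",cv2.resize(c,None,fx=5,fy=5,interpolation=cv2.INTER_CUBIC))
c=d["scene"]["image"][90:235,195:350,::-1]
cv2.imwrite("pics/crop2.png",cv2.resize(c,None,fx=4,fy=4,interpolation=cv2.INTER_CUBIC))
E
```

```text
(no output)
```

View pics/crop.png

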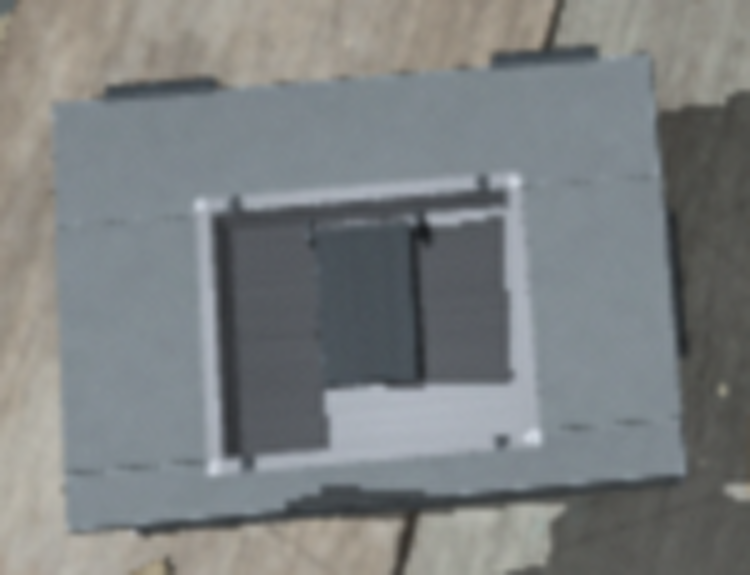

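View pics/crop2.png

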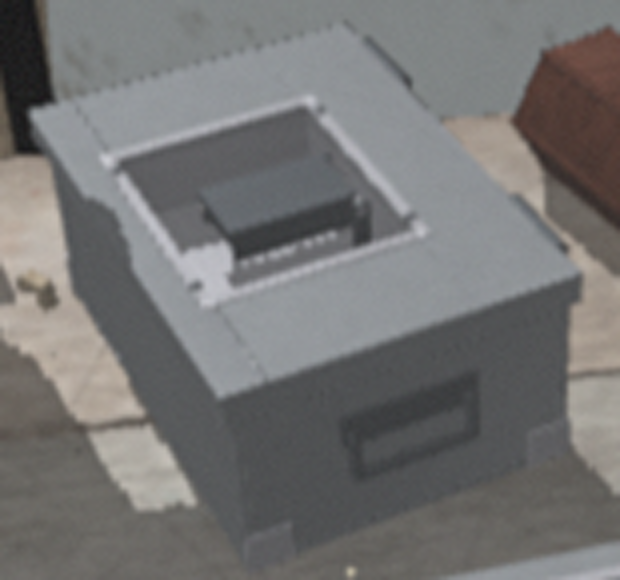

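The crops show the lid corners, hinges on the far (+x) edge, and the paddle's free end toward the robot. I'll fit the box pose from the lid and paddle corners in both views.

```bash
cat > fit.py <<'E'
import numpy as np,pickle
from scipy.optimize import least_squares
d=pickle.load(open("cams.pkl","rb"))
def proj(c,P):
    T=np.linalg.inv(c["cam_to_world"]); q=P@T[:3,:3].T+T[:3,3]
    return np.c_[c["fx"]*q[:,0]/q[:,2]+c["cx"],c["fy"]*q[:,1]/q[:,2]+c["cy"]]
L=np.array([[85,120,114],[85,-120,114],[-85,-120,114],[-85,120,114],[-41,-20,114],[-41,20,114]])/1e3
ot=(np.array([[52,103],[652,57],[685,475],[70,530],[418,380],[328,388]])+.5)/5-.5+[160,160]
os=(np.array([[345,25],[580,275],[220,395],[32,112],[237,235],[203,195]])+.5)/4-.5+[195,90]
def W(p):
    c,s=np.cos(p[3]),np.sin(p[3]); return L@np.array([[c,-s,0],[s,c,0],[0,0,1]]).T+p[:3]
f=lambda p:np.r_[proj(d["top"],W(p))-ot,proj(d["scene"],W(p))-os].ravel()
r=least_squares(f,[.5,.2,0,0],loss="soft_l1")
if __name__=="__main__": print(r.x); print(f(r.x).reshape(-1,2).round(1).tolist())
E
python3 fit.py
```

```text
[ 4.81570051e-01  1.60704636e-01 -3.01191336e-04  7.90327662e-02]
[[3.6, 1.4], [-1.1, 1.4], [-1.2, -1.5], [2.5, -2.0], [1.5, 0.3], [-0.2, 0.4], [0.7, 0.9], [-1.4, -0.9], [1.4, -1.1], [2.4, 0.4], [-1.6, 0.0], [-1.2, -1.0]]
```

```bash
cat > go.py <<'E'
import numpy as np
from rig import manip
from scipy.spatial.transform import Rotation as R
from fit import r
BX,BY,_,YAW=r.x
c,s=np.cos(YAW),np.sin(YAW)
def w(x,y,z): return np.array([BX+c*x-s*y,BY+s*x+c*y,z])
def rv(k): return (R.from_euler("z",YAW+k*np.pi)*R.from_euler("x",np.pi)).as_rotvec()
def grasp(pad,lid):
    rot=lambda v,a:np.array([v[0]*np.cos(a)+v[1]*np.sin(a),-v[0]*np.sin(a)+v[1]*np.cos(a)])
    hinge=np.array([.085,.110]);piv=np.array([.025,.106]);g=np.array([-.029,.104])
    p=hinge+rot(piv+rot(g-piv,pad)-hinge,lid)
    return w(p[0],0,p[1]+.003)
E
python3 - <<'E'
from go import *
import cv2
print([grasp(*a).round(3).tolist() for a in((0,0),(.68,0),(.68,.6),(.68,1.1))])
up=w(-.029,0,.21); q0=manip.get_joint_positions()
sol={k:manip.solve_ik(up,rv(k)) for k in(0,1)}
k=min((k for k in sol if sol[k] is not None),key=lambda k:np.abs(np.array(sol[k])-q0).max())
print(k,sol)
open("k","w").write(str(k))
manip.move_to(up,rv(k)); manip.command_gripper(.066,40)
print(manip.get_position(),manip.get_width(),manip.get_time())
m=manip.camera("wrist"); cv2.imwrite("pics/w1.png",m["image"][:,:,::-1])
# expected pixels of paddle/pan corners
M=np.eye(4);M[:3,:3]=R.from_rotvec(manip.get_ee_rot()).as_matrix();M[:3,3]=manip.get_position()
T=np.linalg.inv(M@m["mount"])
for p in[(-.041,.02,.114),(-.041,-.02,.114),(-.067,.061,.114),(-.067,-.061,.114),(.035,.061,.114),(.035,-.061,.114)]:
    q=T[:3,:3]@w(*p)+T[:3,3]; rr=np.hypot(q[0],q[1]); a=np.arctan2(rr,q[2])
    print(p,round(m["cx"]+m["fx"]*a*q[0]/rr,1),round(m["cy"]+m["fy"]*a*q[1]/rr,1))
E
```

```text
[[0.453, 0.158, 0.107], [0.463, 0.159, 0.141], [0.497, 0.162, 0.195], [0.545, 0.166, 0.218]]
1 {0: array([ 3.11827146e-01,  2.72764693e-01,  1.97961215e+00, -4.44089210e-16,
        8.89215812e-01,  1.80359071e+00]), 1: array([ 0.31182715,  0.27276469,  1.97961215,  0.        ,  0.88921581,
       -1.33800195])}
[0.45264263 0.15882584 0.20999757] 0.0661337609425055 2.0333
(-0.041, 0.02, 0.114) 348.4 190.4
(-0.041, -0.02, 0.114) 294.0 190.4
(-0.067, 0.061, 0.114) 404.8 156.5
(-0.067, -0.061, 0.114) 237.7 156.5
(0.035, 0.061, 0.114) 393.4 276.6
(0.035, -0.061, 0.114) 249.0 276.5
```

View pics/w1.png

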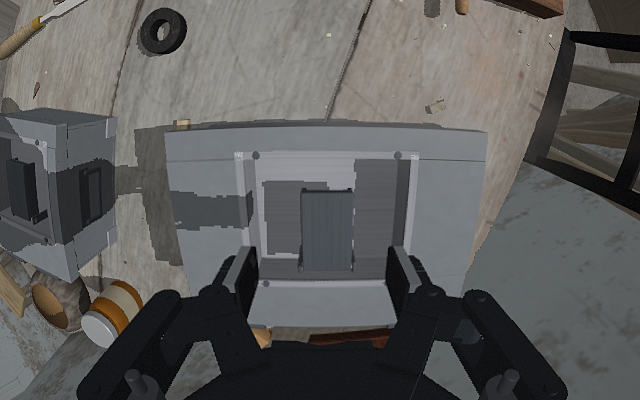

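The wrist view shows the paddle front edge at px 302–352, row 190, against a predicted 294–348. The row and the yaw agree, so the paddle is about 4.4 mm further in +y. I'll correct for that, then descend, pinch and check.

```bash
sed -i 's/^c,s=.*/&\nBX-=.0044*s; BY+=.0044*c/' go.py
python3 - <<'E'
from go import *
o=rv(1)
manip.servo_line(w(-.029,0,.16),o,.12)
manip.servo_line(grasp(0,0),o,.06)
print(manip.get_contact_force())
manip.command_gripper(.03,40)
print(manip.get_width(),manip.get_grip_force(),manip.get_contact_force(),manip.get_time())
if .036<manip.get_width()<.044:
    for p in(.2,.4,.6,.68): manip.servo_line(grasp(p,0),o,.05); print(p,manip.get_contact_force().round(1),manip.get_width())
    for l in(.1,.2,.3): manip.servo_line(grasp(.68,l),o,.06); print(l,manip.get_contact_force().round(1),manip.get_width())
print(manip.get_time())
import cv2; cv2.imwrite("pics/s2.png",manip.camera("scene")["image"][:,:,::-1])
E
```

```text
[ 0.3684972  -0.9161421  -1.03551653]
0.039310594816059474 43.113149302080274 [-0.46839141 -1.8490194   4.46284216] 4.025
0.2 [ 1.8 -3.2 -2.3] 0.039270288445663534
0.4 [ 0.6 -2.5 -4. ] 0.03941161148367746
0.6 [-1.9 -2.9 -2.7] 0.039279206172543026
0.68 [-5.9 -2.4 -4.6] 0.039330308110965724
0.1 [-3.2 -3.4 -1.1] 0.03907784233756948
0.2 [-3.9 -3.9  0.1] 0.03920543053250021
0.3 [-3.4 -4.  -2.6] 0.03892955871349461
6.35
```

View pics/s2.png

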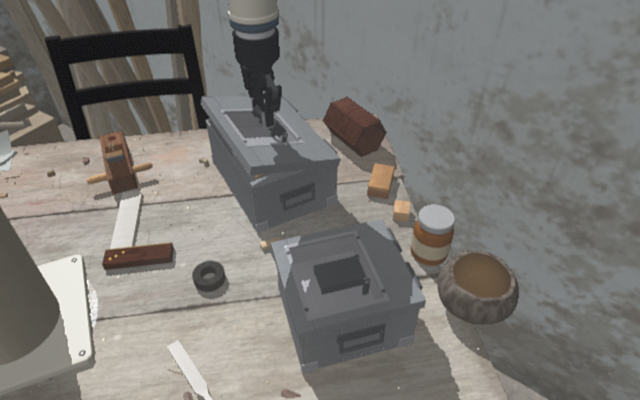

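The wide lid is coming up: a gap is opening under its front right corner near (265,178), and the narrow box is still shut. Continuing to about 1.1 rad.

```bash
python3 - <<'E'
from go import *
import cv2
o=rv(1)
for l in np.arange(.4,1.11,.1): manip.servo_line(grasp(.68,l),o,.06); print(round(l,1),manip.get_contact_force().round(1),round(manip.get_width(),4))
manip.hold(.3)
print(manip.get_time())
cv2.imwrite("pics/s3.png",manip.camera("scene")["image"][:,:,::-1])
E
```

```text
0.4 [-5.2 -3.1 -2.9] 0.0393
0.5 [-5.3 -3.1 -3.7] 0.0393
0.6 [-4.9 -2.9 -4.2] 0.0391
0.7 [-5.6 -2.7 -4.9] 0.0392
0.8 [-5.  -2.3 -5.4] 0.039
0.9 [-5.5 -2.2 -6.1] 0.0388
1.0 [-6.6 -2.3 -5.2] 0.039
1.1 [-7.1 -2.7 -4.6] 0.0389
9.3
```

View pics/s3.png

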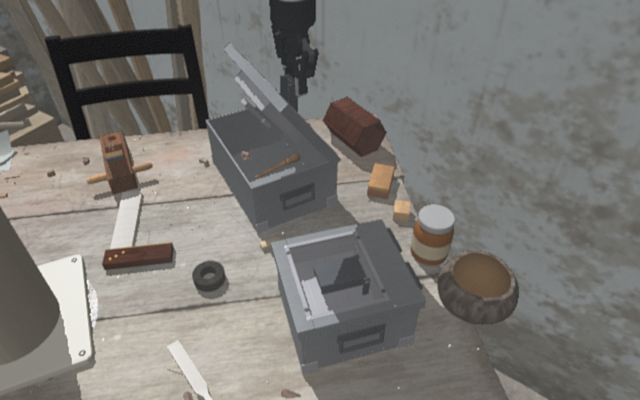

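The lid stands about 60° open, running from (225,45) to (335,160), with the gripper behind it. Now I'll release and withdraw upward.

```bash
python3 - <<'E'
from go import *
import cv2
o=rv(1)
manip.command_gripper(.064); manip.hold(.3); print(manip.get_contact_force().round(1))
p=manip.get_position()
manip.servo_line(p+np.array([.01*c,.01*s,.04]),o,.08);print(manip.get_contact_force().round(1))
manip.servo_line(p+np.array([.02*c,.02*s,.15]),o,.12)
manip.hold(.5)
print(manip.get_contact_force().round(1),manip.get_time())
i=manip.camera("scene")["image"][0:235,150:400,::-1]
cv2.imwrite("pics/s4.png",cv2.resize(i,None,fx=2.5,fy=2.5,interpolation=cv2.INTER_CUBIC))
i=manip.camera("top")["image"][120:290,130:450,::-1]
cv2.imwrite("pics/t4.png",cv2.resize(i,None,fx=2.5,fy=2.5,interpolation=cv2.INTER_CUBIC))
E
```

```text
[ 0.4  0.7 -1. ]
[ 0.2 -0.2  0.5]
[-0.1  0.3  0.5] 12.25
```

View pics/s4.png

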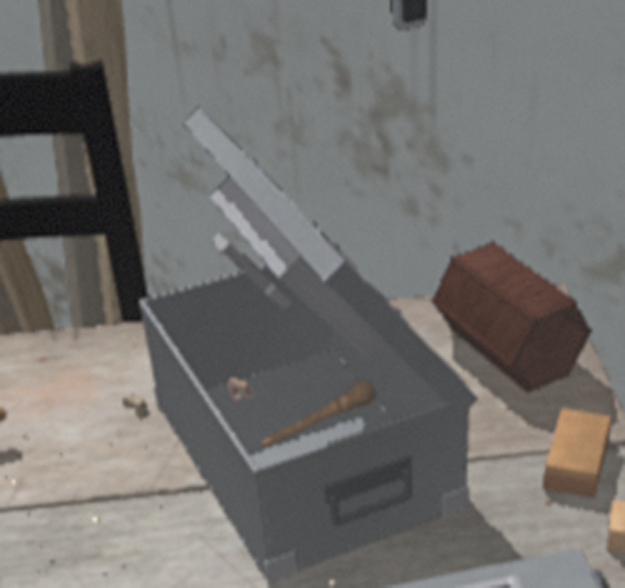

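View pics/t4.png

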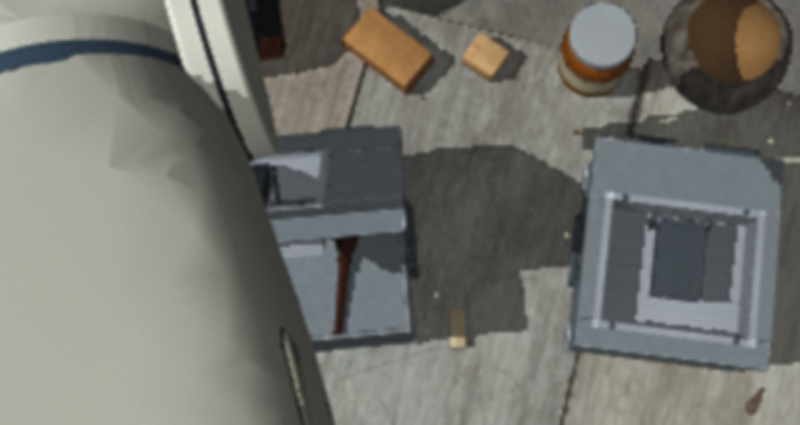

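The lid stays open at roughly 60°, from (190,115) to (470,400) in the scene crop. No paddle sticks out above its outer face, the gripper is clear, and the narrow box is shut. Handing in.

```bash
python3 -c "
from rig import manip
print(manip.sign_off())"
```

```text
the job is handed in; nothing more can be done
None
```

The wide box's lid stands open at about 60° with its paddle released and the gripper clear, the narrow box is still shut, and the job is handed in; `sign_off()` returned no verdict.

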